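# Lock in the push-lock switches by feel and shut the cover

## Task

Closing up: all three push-lock switches of the grey switch box must be left locked in, but their sprung caps always come back up to the same height, so only a light press tells which are locked (a locked one gives softly at first, a released one resists at once), and every full click changes the state over. Feel each switch, gently click those that are not locked in, then swing the box's cover fully shut, leaving the other things on the table alone.

Things in the scene. Friction and masses are not known exactly. Their poses are not given: they have to be found in the camera images.
- switch_box: grey switch box, fixed on the table, 140 (x) x 200 (y) mm, flat panel 50 mm up; origin: centre of its underside, x to its back, z up. A ridge 14 mm thick along the back rises 27 mm above the panel and carries the cover. Three round black caps, 28 mm across, 22 mm high, 55 mm apart, stand in a row along y, 12 mm in front of the centre. Box, caps and cover bear at most 30 N
- cap_left_top (a point): centre of the top of the cap at the box's +y end, 72 mm above the box's underside at rest. Under each cap is a hidden sprung core with a push-push latch, either locked in (5 to 6 mm down) or released (just under the cap); each can start either way, and at least one is released. The cap's own weak spring (0.8 N at rest, 0.08 N more per mm) always brings the cap back to full height
- cap_mid_top (a point): centre of the top of the middle cap, same height. How the caps feel: over a released core a cap resists with 4.5 to 5 N within the first 1.5 mm; over a locked core it goes down softly (under 2 N) for about 6 mm and then resists with 6 N or more. Pressing slowly further takes 8 to 15 N (0.1 N more per mm/s), up to the hard stop 20.5 mm down
- cap_right_top (a point): centre of the top of the cap at the box's -y end, same height. How the switches click: pressed about 14.5 mm down, the latch changes over (locked to released, or released to locked), which takes effect when the cap is let right up again. A press of less than 12 mm changes nothing; 16.5 to 19 mm is a sure click
- cover (a joint): opening angle of the grey cover, rad: 0 shut over the caps, 1.85 to 2.1 at the start (leaning back past upright), 2.2 at most. A shallow shell, 128 mm from hinge to free edge, 200 mm wide, with a 24 mm skirt along the free edge and sides; its outer face lies 6 mm outside the hinge axis. Stiff hinge (0.1 N m): it stays where it is left and takes 1 to 2 N at the free edge
- cover_hinge (a point): middle of the hinge axis, which runs along the box's y axis, 63 mm behind the box's centre and 77 mm above its underside
- cover_edge (a point): middle of the cover's free edge, on its outer face
- water_cup: white cup, 69 mm across, 73 mm high, standing behind the box; origin at the centre of its foot; bystander
- clay_carton: torn-open pack of clay, 51 x 121 x 34 mm, lying to the left of the box; origin at the centre of its underside; bystander

How it is judged:
By the outcome, as a careful person would: the job done as asked, in the order asked, and still so for the second after the job is handed in, with the robot touching nothing.
It also fails if it takes over 67 s, if anything falls off the work surface, if the arm or the gripper's body presses on something with over 40 N, if the wrist force passes 120 N, or if a joint passes its speed limit or range.

## Robot

A 6-joint arm with a two-finger parallel gripper is mounted at the origin on a cart in front of the work surface, level with it; the furniture and walls round the work are solid. World frame = base frame: x ahead of the robot, y to its left, z up, the work surface at z = 0. Lengths are in m, angles in rad, forces in N, time in s.
With the tool pointing down it reaches from about 0.325 to 0.85 m from the base axis. Payload 15.5 kg.
Tool frame: the origin (TCP) lies between the finger pads; the fingertips stand 14 mm ahead of it and the grasp point (between the pads) lies 5 mm behind it; z points along the fingers, y is the line along which they close (so a half turn about z gives the same grasp; the last joint's range is limited). The gripper opens to 91 mm and grips with 3 to 60 N. Pads are 32 mm wide; open, the fingers measure 118 mm over their backs; the gripper's body (76 mm by 178 mm) begins 60 mm behind the grasp point.
Start: joints at [1.21, 0.494, 1.345, -0, 1.302, -0.096], TCP at [0.164, 0.603, 0.228] pointing down, gripper open.
Joint ranges: [-2.91, 2.91], [-0.82, 2.16], [0.22, 2.67], [-1.22, 4.37], [0.12, 2.79], [-3.08, 3.08]. Speed limits (rad/s): [1.89, 1.89, 2.57, 3.01, 3.01, 3.01].

## Interface

Orientations are given as a rotation vector (axis times angle).
In Python, from bench import manip, vision gives the robot as it stands.
- The arm moves only by the tool step_arm, never from a script. Its argument "motion" is a list that holds one entry, the list of rows, each a list of 7 numbers: the shift along the tool's x, y, z in m, then the turn, a rotation vector about the tool's x, y, z in rad, then the opening, from 0 (shut) to 1 (fully open). In form: [[[x, y, z, rx, ry, rz, grip], ...]]. A call has 1 to 5 rows; each row shifts and turns the commanded pose from where the row before left it, along the tool's axes as they then stand; what a row does not reach is not made up. A row lasts 1/8 s, in which the tool goes at most 62.5 mm and 10.7 degrees, less where a joint would pass 70% of its speed; a pose out of reach is approached as far as the arm can. A call is refused whole if a number of a shift passes 0.0625 or a number of a turn 0.188, either way. A call with a gripper value outside its range is refused whole. The fingers move at their own pace and stop on an object; "grip_force" is the grip in N (left out, the last holds). Time passes only in rows, so rows that do not move let the fingers close. It gives the time, the measured TCP pose, the force, the opening and the grip force at its end, in the units of the state.
- manip.sense(): the state, without advancing time (a new reading comes with each control period).
- vision.snapshot(name): name is "scene" or "top"; returns a dict with "image" (420x560x3 uint8, red, green, blue), "range_z" (420x560 float32, m along the optical axis (not along the pixel's ray), 0 where there is no reading), "vertical_fov" (degrees; the focal length in pixels is half the picture's height over the tangent of half this angle, whatever the lens; pixels are square), "cx", "cy" (the principal point, pixels), "rvec" (rotation vector, rad) and "tvec" (3), from world to camera coordinates, as OpenCV has them. Camera axes: x right, y down, z forward; pixel columns grow to the right and rows downward; lengths in m; the calibration is good to about 2 mm. A picture is of the moment at which its call begins.
- manip.sign_off(): hands the job in; it is judged then, once.
The state is a dict: "time_s": time; "joints": joint angles; "joint_vel": joint speeds; "tau": joint torques, N m; "eef_pos": TCP position; "ee_rot": TCP orientation; "wrist_force": force on the tool from outside, world axes, zero at the start; "torque": the same for the moment, N m; "finger_gap": opening from 0.0 (shut) to 1.0 (fully open); "grasp_force": force on a finger pad.
Only numpy, scipy, OpenCV 4.12 (cv2) and the standard library are available. Lean on these libraries where they do the work, as an engineer would, in place of code of your own. Each camera call takes 0.05 s, during which the arm holds its last target. There are 200 camera calls.

## Working session

There is one attempt and no reset: what is moved stays moved. The work goes in short steps, Python scripts to look and compute and a tool call to move; the robot and the scene stay as the last step left them, time stands still between calls to the robot, and variables do not carry over. Pictures are saved under pics/ and viewed, at most 10 in all, crops included, and the job is handed in when it is done.

Besides the shell and the picture viewer there is one more tool, called as name(argument=value, ...) on one line, values as JSON. step_arm: Moves the arm, as the interface text tells. Its arguments: {"type":"object","properties":{"motion":{"type":"array","items":{"type":"array","items":{"type":"array","items":{"type":"number"}}}},"grip_force":{"type":"number"}},"required":["motion"]}

```bash
mkdir -p pics
cat > h.py <<'E'
import numpy as np, cv2
from bench import manip, vision
def snap(n):
    s=vision.snapshot(n); f=s["image"].shape[0]/2/np.tan(np.radians(s["vertical_fov"])/2)
    R=cv2.Rodrigues(np.array(s["rvec"],float))[0]; t=np.array(s["tvec"],float).ravel()
    z=s["range_z"]; v,u=np.indices(z.shape)
    P=np.stack([(u-s["cx"])/f*z,(v-s["cy"])/f*z,z],-1)
    return s,(P-t)@R, z>0
E
python3 - <<'E'
from h import *
for n in("scene","top"):
    s,W,m=snap(n); cv2.imwrite(f"pics/{n}1.png",s["image"][...,::-1]); np.savez(f"{n}1.npz",W=W,m=m)
st=manip.sense(); print({k:np.round(v,3) for k,v in st.items()})
E
```

```text
{'time_s': np.float64(0.1), 'joints': array([ 1.21 ,  0.494,  1.346, -0.   ,  1.302, -0.095]), 'joint_vel': array([-0.001,  0.   , -0.001, -0.001, -0.   ,  0.001]), 'tau': array([ 0.0000e+00, -8.8024e+01, -3.8254e+01,  7.1000e-02,  4.8000e-02,
       -0.0000e+00]), 'eef_pos': array([0.163, 0.603, 0.227]), 'ee_rot': array([-4.150e-01, -3.114e+00,  2.000e-03]), 'wrist_force': array([-0.706, -0.519,  1.063]), 'torque': array([-0.021, -0.017, -0.012]), 'grasp_force': np.float64(0.0), 'finger_gap': np.float64(1.001)}
```

View pics/scene1.png

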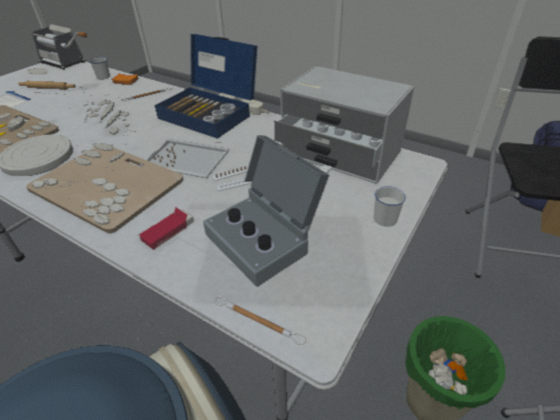

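View pics/top1.png

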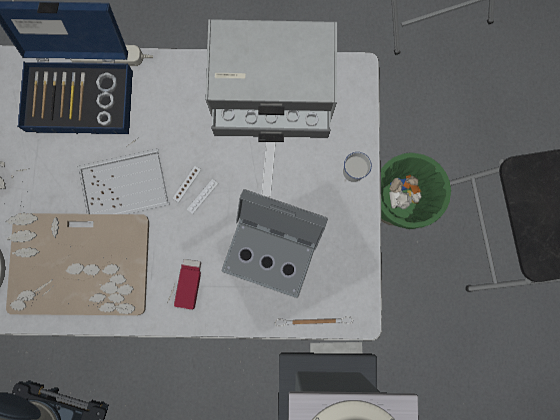

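The scene view shows the open box with caps at (234,215), (249,229) and (264,242). The top view shows them at (246,254), (267,262) and (288,269), with the cover leaning back toward (285,215). The cup is at (357,166) and the carton at (187,284).

Run:
```python
from h import *
for n,px in(("top",[(246,254),(267,262),(288,269)]),("scene",[(234,215),(249,229),(264,242)])):
    d=np.load(n+"1.npz");W=d["W"];im=cv2.imread(f"pics/{n}1.png").max(2)
    for u,v in px:
        w=W[v-9:v+10,u-9:u+10].reshape(-1,3);g=im[v-9:v+10,u-9:u+10].ravel()
        k=(w[:,2]>.066)&(w[:,2]<.080)&(g<70)
        print(n,k.sum(),w[k].mean(0).round(4),((w[k].min(0)+w[k].max(0))/2).round(4))
d=np.load("top1.npz");W=d["W"]
# panel pixels
p=W[240:300,215:315].reshape(-1,3);k=abs(p[:,2]-.05)<.006
r=cv2.minAreaRect(p[k][:,:2].astype(np.float32));print("panel",r,p[k][:,2].mean())
c=W[180:250,230:335].reshape(-1,3);c=c[(c[:,2]>.09)];print("cover",c.min(0),c.max(0),len(c))
q=c-c.mean(0);nn=np.linalg.svd(q,full_matrices=False)[2][2];print(nn)
for u,v in((357,166),(187,284),(238,190),(326,214),(240,225),(315,248),(320,220),(270,130)):print((u,v),W[v,u].round(3))
```

```text
top 93 [0.484  0.2721 0.0722] [0.4845 0.2724 0.0725]
top 87 [0.4673 0.2203 0.0725] [0.4662 0.2202 0.0729]
top 93 [0.45   0.168  0.0724] [0.4502 0.1679 0.0726]
scene 90 [0.4817 0.2697 0.0703] [0.479  0.2562 0.0696]
scene 100 [0.4644 0.218  0.0702] [0.4612 0.205  0.0695]
scene 113 [0.4477 0.1663 0.0703] [0.4486 0.1674 0.0695]
panel ((0.47282683849334717, 0.21868932247161865), (0.1997750699520111, 0.12644639611244202), 71.8515853881836) 0.04998899172806968
cover [0.40289251 0.08540509 0.09012053] [0.62277409 0.29414864 1.36644736] 2407
[ 0.94599524 -0.31243692  0.0864649 ]
(357, 166) [ 0.714 -0.004  0.047]
(187, 284) [0.411 0.418 0.022]
(238, 190) [0.654 0.299 0.003]
(326, 214) [0.596 0.07  0.001]
(240, 225) [0.557 0.288 0.052]
(315, 248) [0.499 0.106 0.109]
(320, 220) [0.555 0.102 0.197]
(270, 130) [0.779 0.217 0.128]
```

step_arm(motion=[[[0,0,0,0,0,0.051,0],[-0.041,-0.0215,0.008,0,0,0,0],[-0.041,-0.0215,0.008,0,0,0,0],[-0.041,-0.0215,0.008,0,0,0,0],[-0.041,-0.0215,0.008,0,0,0,0]]], grip_force=20)

```text
time_s: 0.72
eef_pos: [0.2935, 0.4693, 0.1955]
ee_rot: [-0.494, -3.102, 0.0]
wrist_force: [1.1, 0.1, 0.5]
finger_gap: 0.488
grasp_force: 0.0
```

step_arm(motion=[[[-0.041,-0.0215,0.008,0,0,0,0],[-0.041,-0.0215,0.008,0,0,0,0],[-0.041,-0.0215,0.008,0,0,0,0],[-0.041,-0.0215,0.008,0,0,0,0],[-0.041,-0.0215,0.008,0,0,0,0]]])

```text
time_s: 1.35
eef_pos: [0.4551, 0.3034, 0.1555]
ee_rot: [-0.494, -3.102, 0.0]
wrist_force: [1.2, 0.5, 0.5]
finger_gap: 0.007
grasp_force: 0.0
```

```bash
cat >> h.py <<'E'
def rel(target,yaw=np.radians(-18.1)):
    st=manip.sense(); p=np.array(st["eef_pos"]); R=cv2.Rodrigues(np.array(st["ee_rot"],float))[0]
    print("t",round(st["time_s"],2),"p",p.round(4),"F",np.round(st["wrist_force"],2),"gap",round(float(st["finger_gap"]),3))
    print("tool axes (cols)\n",R.round(4)); print("to target, tool frame",(R.T@(np.array(target)-p)).round(4))
E
python3 -c "
from h import *
rel((.483,.271,.1))"
```

```text
t 1.35 p [0.4551 0.3034 0.1555] F [1.16 0.5  0.48] gap 0.007
tool axes (cols)
 [[-9.505e-01  3.106e-01 -2.000e-04]
 [ 3.106e-01  9.505e-01 -1.000e-04]
 [ 2.000e-04 -2.000e-04 -1.000e+00]]
to target, tool frame [-0.0366 -0.0222  0.0555]
```

step_arm(motion=[[[-0.0186,-0.011,0.02,0,0,0,0],[-0.018,-0.011,0.02,0,0,0,0],[0,0,0.0155,0,0,0,0],[0,0,0.008,0,0,0,0],[0,0,0,0,0,0,0]]])

```text
time_s: 1.98
eef_pos: [0.4814, 0.2729, 0.0921]
ee_rot: [-0.493, -3.102, 0.001]
wrist_force: [-0.1, -1.0, 0.0]
finger_gap: 0.003
grasp_force: 0.0
```

step_arm(motion=[[[0,0,0.0035,0,0,0,0],[0,0,0.0025,0,0,0,0],[0,0,0,0,0,0,0]]])

```text
time_s: 2.35
eef_pos: [0.4821, 0.2725, 0.0865]
ee_rot: [0.494, 3.103, 0.0]
wrist_force: [-0.1, -0.3, -0.0]
finger_gap: 0.006
grasp_force: 0.0
```

step_arm(motion=[[[0,0,0.001,0,0,0,0],[0,0,0.001,0,0,0,0],[0,0,0,0,0,0,0]]])

```text
time_s: 2.72
eef_pos: [0.4823, 0.2725, 0.0846]
ee_rot: [0.494, 3.102, 0.0]
wrist_force: [-0.8, 0.8, 5.2]
finger_gap: 0.01
grasp_force: 2.3
```

step_arm(motion=[[[0,0,0.001,0,0,0,0],[0,0,0.001,0,0,0,0],[0,0,0,0,0,0,0]]])

```text
time_s: 3.1
eef_pos: [0.4823, 0.2725, 0.0826]
ee_rot: [0.494, 3.102, 0.0]
wrist_force: [-0.6, 0.7, 4.5]
finger_gap: 0.005
grasp_force: 2.6
```

step_arm(motion=[[[0,0,0.002,0,0,0,0],[0,0,0.002,0,0,0,0],[0,0,0.002,0,0,0,0],[0,0,0.002,0,0,0,0],[0,0,0.002,0,0,0,0]]])

```text
time_s: 3.72
eef_pos: [0.4823, 0.2725, 0.0727]
ee_rot: [0.494, 3.102, 0.0]
wrist_force: [-1.9, 0.5, 9.4]
finger_gap: 0.007
grasp_force: 4.6
```

step_arm(motion=[[[0,0,0.002,0,0,0,0],[0,0,0.0023,0,0,0,0],[0,0,0,0,0,0,0],[0,0,0,0,0,0,0]]])

```text
time_s: 4.22
eef_pos: [0.4823, 0.2725, 0.0684]
ee_rot: [0.494, 3.102, 0.0]
wrist_force: [-2.7, 0.6, 7.7]
finger_gap: 0.005
grasp_force: 4.2
```

step_arm(motion=[[[0,0,-0.005,0,0,0,0],[0,0,-0.01,0,0,0,0],[0,0,-0.0125,0,0,0,0],[0,0,0,0,0,0,0],[0,0,0,0,0,0,0]]])

```text
time_s: 4.85
eef_pos: [0.4821, 0.2724, 0.0956]
ee_rot: [0.494, 3.102, -0.0]
wrist_force: [-0.9, -0.2, -0.7]
finger_gap: 0.005
grasp_force: 0.0
```

step_arm(motion=[[[0,0,0.004,0,0,0,0],[0,0,0.0055,0,0,0,0],[0,0,0.0015,0,0,0,0],[0,0,0.001,0,0,0,0],[0,0,0,0,0,0,0]]])

```text
time_s: 5.48
eef_pos: [0.4821, 0.2724, 0.0835]
ee_rot: [-0.494, -3.102, 0.0]
wrist_force: [-0.4, -0.4, 0.3]
finger_gap: 0.003
grasp_force: 0.4
```

Left was released and now feels soft, so it is locked. Next is the middle cap.

step_arm(motion=[[[0,0,-0.012,0,0,0,0],[0,-0.0275,0,0,0,0,0],[0,-0.0275,0,0,0,0,0],[0,0,0,0,0,0,0],[0,0,0.0085,0,0,0,0]]])

```text
time_s: 6.1
eef_pos: [0.4662, 0.2207, 0.0878]
ee_rot: [0.494, 3.1, 0.002]
wrist_force: [0.4, -0.2, -0.9]
finger_gap: 0.004
grasp_force: 0.0
```

step_arm(motion=[[[0,0,0.0015,0,0,0,0],[0,0,0.001,0,0,0,0],[0,0,0,0,0,0,0]]])

```text
time_s: 6.48
eef_pos: [0.4655, 0.2206, 0.0847]
ee_rot: [0.493, 3.102, 0.001]
wrist_force: [1.6, 1.7, 3.8]
finger_gap: 0.004
grasp_force: 2.3
```

step_arm(motion=[[[0,0,0.001,0,0,0,0],[0,0,0.001,0,0,0,0],[0,0,0,0,0,0,0]]])

```text
time_s: 6.85
eef_pos: [0.4654, 0.2206, 0.0828]
ee_rot: [0.494, 3.102, 0.001]
wrist_force: [0.3, 2.2, 5.1]
finger_gap: 0.002
grasp_force: 2.5
```

Middle is released, so I click it.

step_arm(motion=[[[0,0,0.002,0,0,0,0],[0,0,0.002,0,0,0,0],[0,0,0.002,0,0,0,0],[0,0,0.002,0,0,0,0],[0,0,0.002,0,0,0,0]]])

```text
time_s: 7.48
eef_pos: [0.4655, 0.2206, 0.0729]
ee_rot: [0.494, 3.102, 0.001]
wrist_force: [0.4, 1.8, 9.6]
finger_gap: 0.006
grasp_force: 4.7
```

step_arm(motion=[[[0,0,0.002,0,0,0,0],[0,0,0.0023,0,0,0,0],[0,0,0,0,0,0,0],[0,0,0,0,0,0,0]]])

```text
time_s: 7.98
eef_pos: [0.4654, 0.2206, 0.0686]
ee_rot: [0.494, 3.102, 0.001]
wrist_force: [0.1, 1.6, 7.6]
finger_gap: 0.009
grasp_force: 4.2
```

step_arm(motion=[[[0,0,-0.005,0,0,0,0],[0,0,-0.01,0,0,0,0],[0,0,-0.0125,0,0,0,0],[0,0,0,0,0,0,0],[0,0,0,0,0,0,0]]])

```text
time_s: 8.6
eef_pos: [0.4649, 0.2201, 0.0958]
ee_rot: [-0.494, -3.102, 0.0]
wrist_force: [-0.3, -0.8, -0.5]
finger_gap: 0.003
grasp_force: 0.0
```

step_arm(motion=[[[0,0,0.004,0,0,0,0],[0,0,0.0055,0,0,0,0],[0,0,0.0015,0,0,0,0],[0,0,0.001,0,0,0,0],[0,0,0,0,0,0,0]]])

```text
time_s: 9.22
eef_pos: [0.465, 0.2201, 0.0838]
ee_rot: [-0.494, -3.102, 0.0]
wrist_force: [0.4, -0.7, 0.2]
finger_gap: 0.001
grasp_force: 0.4
```

step_arm(motion=[[[0,0,-0.012,0,0,0,0],[0,-0.0275,0,0,0,0,0],[0,-0.0275,0,0,0,0,0],[0,0,0,0,0,0,0],[0,0,0.0085,0,0,0,0]]])

```text
time_s: 9.85
eef_pos: [0.4491, 0.1683, 0.088]
ee_rot: [0.494, 3.1, 0.002]
wrist_force: [0.0, 0.7, 0.0]
finger_gap: 0.001
grasp_force: 0.0
```

step_arm(motion=[[[0,0,0.0015,0,0,0,0],[0,0,0.001,0,0,0,0],[0,0,0,0,0,0,0]]])

```text
time_s: 10.22
eef_pos: [0.4481, 0.1681, 0.0848]
ee_rot: [-0.493, -3.103, 0.0]
wrist_force: [-0.0, 1.0, 0.9]
finger_gap: 0.005
grasp_force: 0.4
```

step_arm(motion=[[[0,0,0.001,0,0,0,0],[0,0,0.001,0,0,0,0],[0,0,0,0,0,0,0]]])

```text
time_s: 10.6
eef_pos: [0.448, 0.1679, 0.0828]
ee_rot: [0.494, 3.102, 0.0]
wrist_force: [0.0, 0.7, 0.7]
finger_gap: 0.006
grasp_force: 0.4
```

Run:
```python
from h import *
a=np.radians(-18.1);bx=np.array([np.cos(a),np.sin(a),0]);by=np.array([-np.sin(a),np.cos(a),0])
C=np.array([.466,.2195,0])+.012*bx
for n in("top","scene"):
    d=np.load(n+"1.npz");W=d["W"][d["m"]]-C
    X=W@bx;Y=W@by;Z=W[:,2]
    k=(abs(Y)<.06)&(X>.04)&(X<.17)&(Z>.1)&(Z<.25)
    for z in np.arange(.1,.23,.01):
        j=k&(abs(Z-z)<.005)
        if j.sum(): print(n,round(z,3),j.sum(),X[j].min().round(4),np.median(X[j]).round(4),X[j].max().round(4))
    j=(abs(Y)<.15)&(X>.0)&(X<.17)&(Z>.15)&(Z<.25);print("Y range",np.percentile(Y[j],[1,99]).round(3))
st=manip.sense();print(st["joints"])
```

```text
top 0.1 55 0.0749 0.0782 0.0814
top 0.11 108 0.077 0.0812 0.085
top 0.12 123 0.0809 0.0854 0.0897
top 0.13 132 0.0853 0.0902 0.0946
top 0.14 121 0.0903 0.0946 0.0983
top 0.15 121 0.0934 0.0988 0.1023
top 0.16 37 0.0986 0.1011 0.1021
top 0.19 162 0.0971 0.1166 0.1215
top 0.2 350 0.0961 0.1056 0.12
top 0.21 57 0.0953 0.1016 0.1051
Y range [-0.098  0.1  ]
scene 0.1 96 0.0741 0.0775 0.0804
scene 0.11 198 0.0763 0.0809 0.0847
scene 0.12 197 0.0813 0.0852 0.0895
scene 0.13 202 0.085 0.0898 0.0936
scene 0.14 204 0.0892 0.0941 0.0983
scene 0.15 212 0.0951 0.0985 0.1028
scene 0.16 217 0.099 0.1029 0.1076
scene 0.17 216 0.1024 0.1074 0.1115
scene 0.18 137 0.1081 0.111 0.1135
scene 0.19 56 0.1099 0.1159 0.1199
scene 0.2 195 0.0939 0.0981 0.1108
scene 0.21 3 0.0987 0.0988 0.1012
Y range [-0.099  0.1  ]
[ 2.33574661e-01  5.06739586e-01  1.85894706e+00  8.00697348e-06
  7.75894921e-01 -1.02141444e+00]
```

step_arm(motion=[[[0,0,-0.015,0,0,0,0],[0,0,-0.04,0,0,0,0],[0,0,-0.05,0,0,0,0],[0,0,-0.05,0,0,0,0],[0,0,-0.02,0,0,0,0]]])

```text
time_s: 11.22
eef_pos: [0.4487, 0.168, 0.2606]
ee_rot: [0.494, 3.099, 0.002]
wrist_force: [-0.0, -0.4, -1.1]
finger_gap: 0.004
grasp_force: 0.0
```

step_arm(motion=[[[-0.043,0.014,0,0,0,0,0],[-0.043,0.014,0,0,0,0,0],[-0.043,0.014,0,0,0,0,0],[-0.043,0.013,0,0,0,0,0],[0,0,0,0,0,0,0]]])

```text
time_s: 11.85
eef_pos: [0.6307, 0.1662, 0.2568]
ee_rot: [-0.495, -3.102, 0.0]
wrist_force: [-0.5, 0.1, -0.4]
finger_gap: 0.002
grasp_force: 0.0
```

Run:
```python
from h import *
a=np.radians(-18.1);bx=np.array([np.cos(a),np.sin(a),0])
C=np.array([.4774,.2158,0])
rel(C+.158*bx+[0,0,.182])
P=[]
for th in np.arange(2.0,-.01,-.1):
    x=.063-.112*np.cos(th)+.006*np.sin(th);z=.077+.112*np.sin(th)+.006*np.cos(th)
    P.append((x+.016,z+.014))
P=np.array(P)
for i,th in enumerate(np.arange(2.0,-.01,-.1)): print(round(th,1),P[i].round(4), "tool dx,dz",(P[i-1]-P[i]).round(4) if i else "")
```

```text
t 11.85 p [0.6307 0.1662 0.2568] F [-0.49  0.15 -0.4 ] gap 0.002
tool axes (cols)
 [[-9.502e-01  3.115e-01 -2.000e-04]
 [ 3.115e-01  9.502e-01 -2.000e-04]
 [ 1.000e-04 -3.000e-04 -1.000e+00]]
to target, tool frame [ 0.0031 -0.0005  0.0748]
2.0 [0.1311 0.1903] tool dx,dz 
1.9 [0.1209 0.195 ] tool dx,dz [ 0.0102 -0.0047]
1.8 [0.1103 0.1987] tool dx,dz [ 0.0106 -0.0037]
1.7 [0.0994 0.2013] tool dx,dz [ 0.0109 -0.0026]
1.6 [0.0883 0.2028] tool dx,dz [ 0.0111 -0.0015]
1.5 [0.0771 0.2031] tool dx,dz [ 0.0112 -0.0004]
1.4 [0.0659 0.2024] tool dx,dz [0.0112 0.0008]
1.3 [0.0548 0.2005] tool dx,dz [0.0111 0.0019]
1.2 [0.044  0.1976] tool dx,dz [0.0108 0.003 ]
1.1 [0.0335 0.1935] tool dx,dz [0.0105 0.004 ]
1.0 [0.0235 0.1885] tool dx,dz [0.01   0.0051]
0.9 [0.0141 0.1825] tool dx,dz [0.0095 0.006 ]
0.8 [0.0053 0.1755] tool dx,dz [0.0088 0.0069]
0.7 [-0.0028  0.1677] tool dx,dz [0.0081 0.0078]
0.6 [-0.01    0.1592] tool dx,dz [0.0073 0.0085]
0.5 [-0.0164  0.15  ] tool dx,dz [0.0064 0.0092]
0.4 [-0.0218  0.1401] tool dx,dz [0.0054 0.0098]
0.3 [-0.0262  0.1298] tool dx,dz [0.0044 0.0103]
0.2 [-0.0296  0.1191] tool dx,dz [0.0034 0.0107]
0.1 [-0.0318  0.1082] tool dx,dz [0.0023 0.011 ]
-0.0 [-0.033  0.097] tool dx,dz [0.0012 0.0112]
```

step_arm(motion=[[[0,0,0.024,0,0,0,0],[0,0,0.024,0,0,0,0],[0,0,0.024,0,0,0,0],[0.012,0,0,0,0,0,0],[0.012,0,0,0,0,0,0]]])

```text
time_s: 12.48
eef_pos: [0.605, 0.1745, 0.1868]
ee_rot: [0.494, 3.102, 0.0]
wrist_force: [1.9, -0.7, 2.3]
finger_gap: 0.01
grasp_force: 1.0
```

step_arm(motion=[[[0.01,0,-0.0035,0,0,0,0],[0.01,0,-0.0035,0,0,0,0],[0.01,0,-0.0035,0,0,0,0],[0.01,0,-0.0035,0,0,0,0],[0.009,0,-0.0035,0,0,0,0]]])

```text
time_s: 13.1
eef_pos: [0.5586, 0.1896, 0.2036]
ee_rot: [0.494, 3.102, 0.0]
wrist_force: [1.0, 0.0, -0.3]
finger_gap: 0.005
grasp_force: 0.5
```

Run:
```python
from h import *
a=np.radians(-18.1);bx=np.array([np.cos(a),np.sin(a),0])
rel(np.array([.4774,.2158,0])+.0883*bx+[0,0,.2028])
s,W,m=snap("scene");cv2.imwrite("pics/s2.png",cv2.resize(s["image"][80:300,150:450,::-1],None,fx=2.5,fy=2.5))
```

```text
t 13.1 p [0.5586 0.1896 0.2036] F [ 1.04  0.01 -0.25] gap 0.005
tool axes (cols)
 [[-9.506e-01  3.105e-01  1.000e-04]
 [ 3.105e-01  9.506e-01  0.000e+00]
 [-1.000e-04  0.000e+00 -1.000e+00]]
to target, tool frame [-0.003  -0.0003  0.0008]
```

View pics/s2.png

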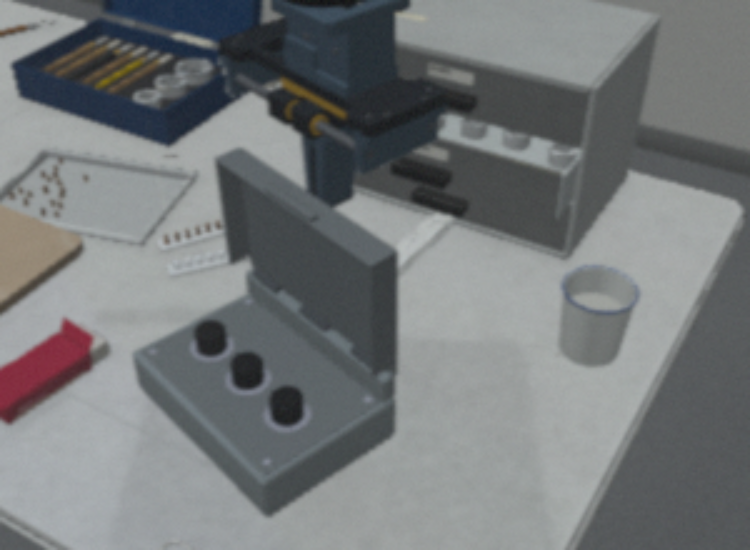

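The cover at crop pixels (310,230) is now about upright, with the closed fingers behind it at (330,170). I continue along the arc.

step_arm(motion=[[[0.0105,0,0.0,0,0,0,0],[0.0105,0,0.001,0,0,0,0],[0.0105,0,0.002,0,0,0,0],[0.0103,0,0.003,0,0,0,0],[0.01,0,0.004,0,0,0,0]]])

```text
time_s: 13.78
eef_pos: [0.5092, 0.2057, 0.193]
ee_rot: [-0.494, -3.102, 0.0]
wrist_force: [0.2, -1.2, -1.1]
finger_gap: 0.006
grasp_force: 0.4
```

step_arm(motion=[[[0.01,0,0.005,0,0,0,0],[0.0095,0,0.006,0,0,0,0],[0.0088,0,0.0069,0,0,0,0],[0.0081,0,0.0078,0,0,0,0],[0.0073,0,0.0085,0,0,0,0]]])

```text
time_s: 14.4
eef_pos: [0.4679, 0.2192, 0.1585]
ee_rot: [-0.494, -3.102, 0.0]
wrist_force: [0.7, -0.3, 0.1]
finger_gap: 0.006
grasp_force: 0.3
```

step_arm(motion=[[[0.0064,0,0.0092,0,0,0,0],[0.0054,0,0.0098,0,0,0,0],[0.0044,0,0.0103,0,0,0,0],[0.0034,0,0.0107,0,0,0,0],[0,0,0,0,0,0,0]]])

```text
time_s: 15.02
eef_pos: [0.4491, 0.225, 0.1182]
ee_rot: [-0.494, -3.101, 0.001]
wrist_force: [0.6, 0.1, 0.2]
finger_gap: 0.006
grasp_force: 0.0
```

step_arm(motion=[[[0.0025,0,0.006,0,0,0,0],[0.001,0,0.005,0,0,0,0],[0,0,0.004,0,0,0,0],[0,0,0.003,0,0,0,0],[0,0,0,0,0,0,0]]])

```text
time_s: 15.65
eef_pos: [0.4464, 0.2262, 0.1009]
ee_rot: [-0.494, -3.102, 0.0]
wrist_force: [-0.6, 0.3, 0.3]
finger_gap: 0.007
grasp_force: 0.0
```

Run:
```python
from h import *
a=np.radians(-18.1);bx=np.array([np.cos(a),np.sin(a),0])
rel(np.array([.4774,.2158,0])-.033*bx+[0,0,.097])
s,W,m=snap("scene");cv2.imwrite("pics/s3.png",cv2.resize(s["image"][80:300,150:450,::-1],None,fx=2.5,fy=2.5))
```

```text
t 15.65 p [0.4464 0.2262 0.1009] F [-0.6   0.31  0.27] gap 0.007
tool axes (cols)
 [[-9.506e-01  3.106e-01 -3.000e-04]
 [ 3.106e-01  9.506e-01 -1.000e-04]
 [ 2.000e-04 -2.000e-04 -1.000e+00]]
to target, tool frame [ 0.0003 -0.0002  0.0039]
```

View pics/s3.png

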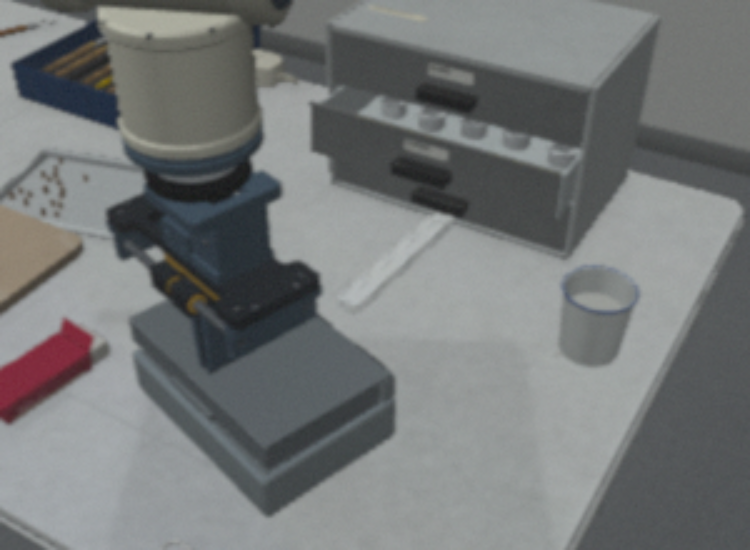

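The cover is nearly shut, with its edge at about (200,410). I press the rest down slowly.

step_arm(motion=[[[0,0,0.0015,0,0,0,0],[0,0,0.0015,0,0,0,0],[0,0,0,0,0,0,0]]])

```text
time_s: 16.08
eef_pos: [0.4464, 0.2262, 0.0981]
ee_rot: [-0.494, -3.102, 0.0]
wrist_force: [-0.0, 1.1, 0.2]
finger_gap: 0.002
grasp_force: 0.0
```

step_arm(motion=[[[0,0,0.0007,0,0,0,0],[0,0,0,0,0,0,0]]])

```text
time_s: 16.32
eef_pos: [0.4465, 0.2262, 0.0974]
ee_rot: [-0.494, -3.103, 0.0]
wrist_force: [-0.2, 0.5, 0.2]
finger_gap: 0.005
grasp_force: 0.0
```

step_arm(motion=[[[0,0,0.0006,0,0,0,0],[0,0,0,0,0,0,0]]])

```text
time_s: 16.58
eef_pos: [0.4465, 0.2262, 0.0972]
ee_rot: [0.494, 3.102, 0.0]
wrist_force: [-2.3, 0.5, 9.1]
finger_gap: 0.007
grasp_force: 4.4
```

step_arm(motion=[[[0,0,0.0006,0,0,0,0],[0,0,0,0,0,0,0]]])

```text
time_s: 16.82
eef_pos: [0.4465, 0.2262, 0.097]
ee_rot: [0.494, 3.102, 0.0]
wrist_force: [-4.9, -1.4, 20.0]
finger_gap: 0.005
grasp_force: 10.0
```

Run:
```python
from h import *
a=np.radians(-18.1);bx=np.array([np.cos(a),np.sin(a),0]);by=np.array([-np.sin(a),np.cos(a),0])
for n in("scene","top"):
    s,W,m=snap(n);W=W[m]-np.array([.4774,.2158,0]);X=W@bx;Y=W@by
    for x in np.arange(-.06,.07,.02):
        j=(abs(X-x)<.01)&(abs(Y)<.09)&(abs(Y)>.06)&(W[:,2]>.06)&(W[:,2]<.1)
        print(n,round(x,2),j.sum(),np.median(W[j][:,2]).round(4))
```

```text
scene -0.06 256 0.0808
scene -0.04 199 0.0816
scene -0.02 126 0.0816
scene 0.0 112 0.0815
scene 0.02 103 0.0816
scene 0.04 101 0.0817
scene 0.06 71 0.0814
top -0.06 0 nan
top -0.04 0 nan
top -0.02 0 nan
top 0.0 0 nan
top 0.02 39 0.0828
top 0.04 126 0.0831
top 0.06 171 0.0825
  return _methods._mean(a, axis=axis, dtype=dtype,
  ret = ret.dtype.type(ret / rcount)
```

The cover lies flat at 83 mm, firm against its stop, so it is fully shut. I retract.

step_arm(motion=[[[0,0,-0.004,0,0,0,0],[0,0,-0.03,0,0,0,0],[0,0,-0.05,0,0,0,0],[0,0,-0.05,0,0,0,0],[0,0,0,0,0,0,0]]])

```text
time_s: 17.55
eef_pos: [0.4482, 0.2269, 0.2337]
ee_rot: [0.493, 3.097, 0.005]
wrist_force: [0.9, 0.7, -0.8]
finger_gap: 0.007
grasp_force: 0.0
```

step_arm(motion=[[[0,0,0,0,0,0,0],[0,0,0,0,0,0,0],[0,0,0,0,0,0,0]]])

```text
time_s: 17.92
eef_pos: [0.4461, 0.2261, 0.2293]
ee_rot: [-0.494, -3.101, 0.001]
wrist_force: [0.7, 0.1, -0.5]
finger_gap: 0.005
grasp_force: 0.0
```

Run:
```python
from h import *
a=np.radians(-18.1);bx=np.array([np.cos(a),np.sin(a),0]);by=np.array([-np.sin(a),np.cos(a),0])
s,W,m=snap("scene");W=W[m]-np.array([.4774,.2158,0]);X=W@bx;Y=W@by
for x in (-.05,0,.05):
    j=(abs(X-x)<.01)&(abs(Y)<.09)&(W[:,2]>.06)&(W[:,2]<.1);print(x,np.median(W[j][:,2]).round(4))
print(manip.sense()["eef_pos"]); print(manip.sign_off())
```

```text
-0.05 0.0818
0 0.0817
0.05 0.0815
[0.44619194 0.22607631 0.22948034]
the job is handed in; nothing more can be done
None
```

The left and middle switches were released, so I clicked each once and both then felt locked; the right one already felt locked and I left it, then shut the cover fully and handed the job in at about 18 s with the arm clear.

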